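# Overhang a drilled plate for bolting

### The job

Two flat plates lie on top of the low brown bolt bin. Without picking it up, push the plate with the four holes along the bin's top, toward the open front of the bin (the side away from the robot), until 45 mm of it sticks out past the edge, square to that edge, so that bolts can be put through its front pair of holes. Leave it lying flat there and leave the plain plate, the upright bolt and the carton where they are.

Things in the scene. Friction and masses are not known exactly. Their poses are not given: they have to be found in the camera images.
- bolt_bin: Low brown sheet-steel bolt bin, fixed to the bench: 260 mm deep (its x) by 500 mm wide (its y) by 90 mm high, with a flat top. Origin: centre of its underside. Its +x axis points away from the robot (turned up to 20 degrees to either side) to the open front with the compartments; the top's straight front edge is at x = +130 mm and the top at z = +90 mm.
- bin_edge (a point): Middle of the top front edge of the bin, over which the plate must stick out (axes as the bin's).
- drilled_plate: The part to slide: loose flat aluminium plate, 100 mm (its x) by 120 mm (its y) by 8 mm thick, about 0.26 kg, with four 19 mm round through holes at x = +/-28 mm, y = +/-36 mm. Origin: centre of its underside. It lies flat on the bin's top on the left or right half, wholly behind the edge; its +x side faces the edge, turned up to 12 degrees out of square. It slides with ordinary dry friction and stops when no longer pushed.
- plate_front (a point): Middle of the lower edge of the drilled plate's +x side, 50 mm from the plate's centre: the side that must come to stand 45 mm past the bin's edge.
- plain_plate: Loose aluminium plate without holes, 100 x 120 x 8 mm, on the other half of the bin's top. Origin: centre of its underside. Leave alone.
- big_bolt: Loose steel hexagon bolt standing upright on its head on the bin's top between the two plates, about 33 mm across the head, 68 mm high. Origin: centre of its underside. Leave alone.
- carton: Closed cardboard carton with a pale tape strip and label, 90 x 70 x 60 mm high, on the bench to the right of the bin. Origin: centre of its underside. Leave alone.
Mind the look-alikes: they are no part of the job. What is shaped like the drilled_plate but black or pink is not meant.

How it is judged:
By the outcome, as a careful person would: the job done as asked, in the order asked, and still so for the second after the job is handed in, with the robot touching nothing.
It also fails if it takes over 43 s, if anything falls off the work surface, if the arm or the gripper's body presses on something with over 40 N, if the wrist force passes 120 N, or if a joint passes its speed limit or range.

### The arm

A 6-joint arm with a two-finger parallel gripper is mounted at the origin on the work surface. World frame = base frame: x ahead of the robot, y to its left, z up, the work surface at z = 0. Lengths are in m, angles in rad, forces in N, time in s.
With the tool pointing down it reaches from about 0.275 to 0.75 m from the base axis. Payload 10.2 kg.
Tool frame: the origin (TCP) lies midway between the tips of the shut fingers; the grasp point (between the pads) lies 19 mm behind it (env.hold_point_z is the distance from the TCP to the grasp point, in m); x points along the fingers, z is the direction in which the jaws open and shut, and the axes are right-handed (so a half turn about x gives the same grasp; the last joint's range is limited). The gripper opens to 85 mm and grips with 20 to 120 N. Pads are 22 mm wide; open, the fingers measure 114 mm over their backs; the gripper's body (76 mm by 85 mm) begins 54 mm behind the grasp point. The pads swing forward as they close: fully open they stand 13 mm farther back than shut.
Start: joints at [-1.573, 0.313, 1.498, -0, 1.331, -0.223], TCP at [0.115, -0.512, 0.231] pointing down, gripper open.
Joint ranges: [-2.94, 2.94], [-0.97, 2.17], [0.19, 2.56], [-1.23, 4.37], [0.02, 3.11], [-2.88, 2.88]. Speed limits (rad/s): [2.39, 2.39, 3.01, 3.14, 3.14, 3.14].

### API

Orientations are given as a unit quaternion [x, y, z, w].
In Python, from bench import env, kinematics, monitor, eyes, job gives the robot as it stands. The module is installed in compiled form; this text tells all that it offers. Calls block until the motion is done:
- env.reach(position, orientation): joint-space move of the TCP to a pose.
- env.movel(position, velocity=0.15, frame=None, guard=None): straight line of the TCP; frame=None keeps the orientation; velocity is the mean speed in m/s. With guard (N) it stops when the force on the tool has changed by that much, and returns True; else False.
- env.set_joints(angles): joint-space move.
- env.release() and env.close_gripper(effort=None): open the fingers fully, or close them until they stop; effort is the grip in N (None keeps the last).
- env.hold(seconds).
- kinematics.ik(position, orientation): joint angles nearest the present ones, or None.
- monitor.sense(): the state.
- eyes.grab_frame(name): name is "scene" or "top" or "wrist"; returns a dict with "frame" (384x512x3 uint8, red, green, blue), "mtx" (3x3 intrinsics, pixels), "view" (4x4, takes a point from world to camera coordinates). Camera axes: x right, y down, z forward; pixel columns grow to the right and rows downward; lengths in m; the calibration is good to about 2 mm. The wrist camera is an equidistant fisheye: a pixel r from the principal point sees the ray r / f radians off the axis. A picture is of the moment at which its call begins. There is no depth.
A pose or a line that the arm cannot do raises env.MotionError and nothing moves.
- job.hand_in(): hands the job in, once; it reports no verdict.
The state is a dict: "clock": time; "joints": joint angles; "qvel": joint speeds; "joint_efforts": joint torques, N m; "position": TCP position; "ee_rot": TCP orientation; "contact_force": force on the tool from outside, world axes, zero at the start; "ft_torque": the same for the moment, N m; "finger_gap": opening from 0.0 (shut) to 1.0 (fully open).
Only numpy, scipy, OpenCV 4.12 (cv2) and the standard library are available. Lean on these libraries where they do the work, as an engineer would, in place of code of your own. Each camera call takes 0.05 s, during which the arm holds its last target. There are 200 camera calls.

## Working session

There is one attempt and no reset: what is moved stays moved. The work goes in short steps, each a Python script; the robot and the scene stay as the last script left them, time stands still between calls to the robot, and variables do not carry over. Pictures are saved under pics/ and viewed, about 8 in all and at most 12, crops included, and the job is handed in when it is done.

```bash
mkdir -p pics
python3 - <<'E'
from bench import env, kinematics, monitor, eyes, job
import cv2, numpy as np
for n in ("top","scene"):
    d=eyes.grab_frame(n); cv2.imwrite(f"pics/{n}0.png",cv2.cvtColor(d["frame"],cv2.COLOR_RGB2BGR))
    np.savez(f"pics/{n}0.npz",**d); print(n,d["mtx"].tolist(),np.round(d["view"],3).tolist())
s=monitor.sense(); print(s["clock"],s["position"],s["ee_rot"])
E
```

```text
top [[472.6181404775081, 0.0, 264.53193366009174], [0.0, 472.6181404775081, 189.48136573430702], [0.0, 0.0, 1.0]] [[0.014, -1.0, -0.002, -0.084], [-0.995, -0.014, -0.095, 0.534], [0.095, 0.003, -0.995, 1.258], [0.0, 0.0, 0.0, 1.0]]
scene [[430.81052283231793, 0.0, 257.8234793693878], [0.0, 430.81052283231793, 189.16730801853535], [0.0, 0.0, 1.0]] [[0.886, 0.464, -0.007, -0.435], [0.313, -0.61, -0.728, -0.159], [-0.342, 0.643, -0.685, 1.243], [0.0, 0.0, 0.0, 1.0]]
0.1 [ 0.11496535 -0.51203371  0.23080869] [ 0.44215573  0.55229414 -0.44156249  0.55180799]
```

View pics/top0.png

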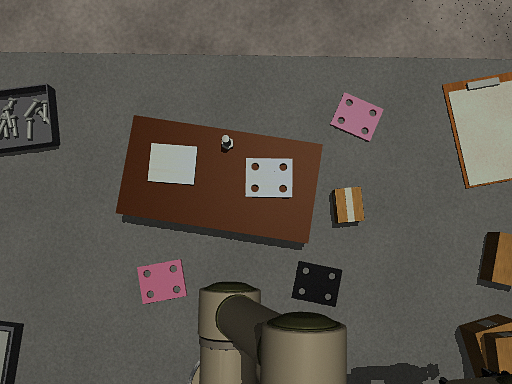

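View pics/scene0.png

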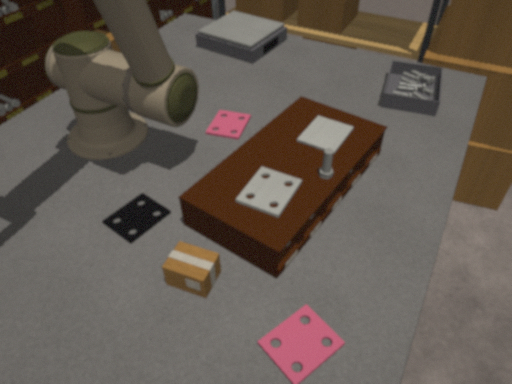

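The top view shows the bin top with corners near (134,116), (322,145), (306,243) and (117,213). The drilled plate is centred near (270,178), the plain plate near (172,164) and the bolt near (226,142). Next I'll measure these.

```bash
cat > h.py <<'E'
import cv2, numpy as np
def cast(d,px,z):
    px=np.asarray(px,float).reshape(-1,2); R=d["view"][:3,:3]; t=d["view"][:3,3]; c=-R.T@t
    r=np.c_[px,np.ones(len(px))]@np.linalg.inv(d["mtx"]).T@R
    return (c+r*((z-c[2])/r[:,2])[:,None])[:,:2]
def quad(mask):
    cs,_=cv2.findContours(mask,cv2.RETR_EXTERNAL,cv2.CHAIN_APPROX_NONE); return max(cs,key=cv2.contourArea)
def lines(pts,axis_dir):
    """rect side lines of world contour pts: for each of 4 normals fit a line -> (offset, angle)"""
    out=[]
    for k in range(4):
        a=axis_dir+k*np.pi/2; n=np.array([np.cos(a),np.sin(a)]); tdir=np.array([-n[1],n[0]])
        p=pts@n; q=pts@tdir; c=(q.min()+q.max())/2; w=q.max()-q.min()
        s=(abs(q-c)<.38*w)&(p>(p.min()+p.max())/2)
        P=pts[s]; s2=p[s]>np.median(p[s])-.006; P=P[s2]
        vx,vy,x0,y0=cv2.fitLine(P.astype(np.float32),cv2.DIST_HUBER,0,.001,.001).ravel()
        ang=np.arctan2(vy,vx)-np.pi/2  # normal angle
        ang=a+(ang-a+np.pi/2)%np.pi-np.pi/2
        out.append((ang,np.array([x0,y0])))
    return out
def measure(d,verbose=True):
    f=d["frame"]; hsv=cv2.cvtColor(f,cv2.COLOR_RGB2HSV)
    res={}
    white=cv2.inRange(hsv,(0,0,110),(179,60,255))
    n,lab,st,ce=cv2.connectedComponentsWithStats(white)
    for i in range(1,n):
        if st[i,4]>300: print(i,st[i].tolist(),np.round(ce[i]),cast(d,ce[i],.098).round(4).tolist())
    return hsv,lab
E
python3 - <<'E'
from h import *
for n in ("top","scene"):
    d=dict(np.load(f"pics/{n}0.npz")); hsv,lab=measure(d)
    brown=cv2.inRange(hsv,(0,110,25),(20,255,255)); 
    m,l2,st,ce=cv2.connectedComponentsWithStats(brown)
    for i in range(1,m):
        if st[i,4]>800: print("brown",i,st[i].tolist())
    p={"top":[(270,178),(172,164),(180,200)],"scene":[(270,188),(325,135),(230,210)]}[n]
    for x,y in p: print(hsv[y,x],lab[y,x],l2[y,x])
E
```

```text
3 [37, 0, 119, 54, 2835] [89. 20.] [[0.9733, 0.3956]]
19 [349, 0, 163, 59, 4865] [437.  28.] [[0.9633, -0.5275]]
46 [1, 6, 44, 46, 598] [26. 35.] [[0.9298, 0.561]]
119 [245, 18, 79, 39, 725] [288.  44.] [[0.915, -0.1338]]
299 [449, 77, 63, 109, 5281] [485. 129.] [[0.6933, -0.6445]]
328 [148, 143, 49, 42, 1768] [172. 163.] [[0.5929, 0.1623]]
329 [245, 158, 48, 39, 1639] [269. 177.] [[0.5611, -0.0871]]
brown 1 [442, 72, 70, 117, 844]
brown 2 [116, 115, 207, 128, 15415]
brown 10 [480, 232, 32, 54, 1291]
brown 11 [460, 314, 52, 64, 2101]
[ 81  11 169] 329 0
[ 64  11 169] 328 0
[ 11 167  75] 0 2
8 [388, 0, 41, 22, 337] [410.   9.] [[0.596, 1.0654]]
23 [198, 10, 86, 36, 1659] [240.  27.] [[0.095, 0.623]]
58 [8, 32, 504, 352, 82565] [292. 254.] [[0.6802, -0.2247]]
161 [441, 79, 35, 55, 564] [456. 106.] [[0.8674, 0.4324]]
256 [297, 115, 57, 39, 1257] [325. 134.] [[0.5989, 0.1569]]
280 [0, 121, 63, 65, 1141] [ 26. 154.] [[-0.0027, -0.2404]]
347 [236, 166, 66, 50, 1819] [269. 190.] [[0.5658, -0.0905]]
brown 2 [0, 0, 120, 109, 5659]
brown 5 [235, 0, 192, 58, 5517]
brown 6 [423, 0, 89, 209, 10737]
brown 9 [180, 98, 206, 179, 15341]
brown 23 [163, 258, 48, 39, 1021]
[ 23  13 160] 347 0
[ 21  15 168] 256 0
[ 13 189  81] 0 9
```

Run:
```python
from h import *
R=np.rad2deg
for n,ids,bid in (("top",(329,328),2),("scene",(347,256),9)):
    d=dict(np.load(f"pics/{n}0.npz")); f=d["frame"]; hsv=cv2.cvtColor(f,cv2.COLOR_RGB2HSV)
    c=-d["view"][:3,:3].T@d["view"][:3,3]; print(n,"cam",c.round(3))
    white=cv2.inRange(hsv,(0,0,110),(179,60,255)); _,lab,_,_=cv2.connectedComponentsWithStats(white)
    brown=cv2.inRange(hsv,(0,110,25),(20,255,255)); _,l2,_,_=cv2.connectedComponentsWithStats(brown)
    for nm,i in zip(("drilled","plain"),ids):
        cn=quad((lab==i).astype(np.uint8)).reshape(-1,2); w=cast(d,cn,.098)
        r=cv2.minAreaRect(w.astype(np.float32)*1000); print(nm,np.round(r[0],1),np.round(r[1],1),r[2])
        # holes
        if nm=="drilled":
            cs,h=cv2.findContours((lab==i).astype(np.uint8),cv2.RETR_CCOMP,cv2.CHAIN_APPROX_NONE)
            H=[np.mean(k.reshape(-1,2),0) for k,hh in zip(cs,h[0]) if hh[3]>=0 and cv2.contourArea(k)>15]
            print("holes",(cast(d,H,.098)*1000).round(1).tolist())
    filled=((l2==bid)|(lab==ids[0])|(lab==ids[1])).astype(np.uint8)
    cn=quad(cv2.morphologyEx(filled,cv2.MORPH_CLOSE,np.ones((9,9))))
    if n=="top":
        w=cast(d,cn.reshape(-1,2),.09)
        for a,p in lines(w,np.deg2rad(-9)): print("side normal",R(a).round(2),p.round(4))
        r=cv2.minAreaRect(w.astype(np.float32)*1000); print("bin",r)
    ap=cv2.approxPolyDP(cn,5,True).reshape(-1,2); print("poly",ap.tolist(),cast(d,ap,.09).round(4).tolist())
```

```text
top cam [ 0.414 -0.081  1.303]
drilled [561.2 -86.7] [ 98.2 120.8] 0.8026224374771118
holes [[532.3, -122.9], [533.2, -51.0], [588.7, -122.5], [589.0, -51.2]]
plain [593.1 162.4] [119.4  99. ] 86.39204406738281
side normal -8.12 [0.6845 0.0209]
side normal 81.85 [0.5962 0.2859]
side normal 171.89 [0.4303 0.0602]
side normal 261.91 [ 0.5172 -0.205 ]
bin ((557.3717651367188, 40.338897705078125), (499.5956115722656, 259.9095458984375), 81.8741455078125)
poly [[134, 115], [116, 212], [307, 242], [321, 144]] [[0.7205, 0.2677], [0.466, 0.3036], [0.3965, -0.187], [0.6503, -0.2219]]
scene cam [ 0.86  -0.695  0.733]
drilled [564.5 -87.2] [124.6 103. ] 89.9775619506836
holes [[593.2, -124.1], [537.6, -123.7], [593.2, -52.2], [537.6, -52.1]]
plain [596.9 156. ] [137.3 103.2] 86.15311431884766
poly [[385, 127], [300, 98], [180, 197], [185, 222], [276, 276], [378, 152]] [[0.7214, 0.264], [0.4713, 0.2939], [0.4023, -0.1889], [0.4533, -0.244], [0.6736, -0.2776], [0.7347, 0.1551]]
```

The two views agree. The bin yaw is -8.1°, and the plate is about 8° out of square with 103 mm to go. I'll push with the two open fingers spread along the edge, which squares the plate as it slides, and stop short to look.

```bash
cat >> h.py <<'E'
Y=np.deg2rad(-8.12); C=np.array([.5574,.0403]); U=np.array([np.cos(Y),np.sin(Y)]); V=np.array([-np.sin(Y),np.cos(Y)])
def W(u,v,z): return [*(C+u/1000*U+v/1000*V),z]
def B(p): p=np.asarray(p).reshape(-1,2)-C; return np.c_[p@U,p@V]*1000
def quat(sign,extra=0):
    from scipy.spatial.transform import Rotation as Ro
    a=Y+np.deg2rad(extra); x=np.array([0,0,-1.]); z=sign*np.array([-np.sin(a),np.cos(a),0]); return Ro.from_matrix(np.c_[x,np.cross(z,x),z]).as_quat()
def grab(n,name):
    from bench import eyes
    d=eyes.grab_frame(n); cv2.imwrite(f"pics/{name}.png",cv2.cvtColor(d["frame"],cv2.COLOR_RGB2BGR)); np.savez(f"pics/{name}.npz",**d); return d
E
python3 - <<'E'
from h import *
from bench import env, kinematics, monitor
s=monitor.sense(); j=s["joints"]
best=None
for sg in (1,-1):
    q=kinematics.ik(W(-66,-129,.2),quat(sg))
    if q is not None:
        k=np.abs(np.array(q)-j).max(); print(sg,np.round(q,2),k)
        if best is None or k<best[0]: best=(k,sg)
sg=best[1]; print("sign",sg)
env.reach(W(-66,-129,.2),quat(sg))
print(env.movel(W(-66,-129,.105),.15,guard=8))
print(env.movel(W(-66,-129,.081),.04,guard=4))
s=monitor.sense(); print(s["clock"],s["position"],s["contact_force"],s["finger_gap"])
grab("scene","scene1"); grab("wrist","wrist1")
E
```

```text
1 [-0.41  0.24  1.68 -0.    1.22 -1.84] 1.6135766128964888
-1 [-0.41  0.24  1.68 -0.    1.22  1.3 ] 1.5280160406933045
sign -1
False
False
3.6667 [ 0.4739334  -0.07811151  0.08106319] [-0.61247218 -0.88190889  0.47658743] 0.9991679317573288
```

View pics/scene1.png

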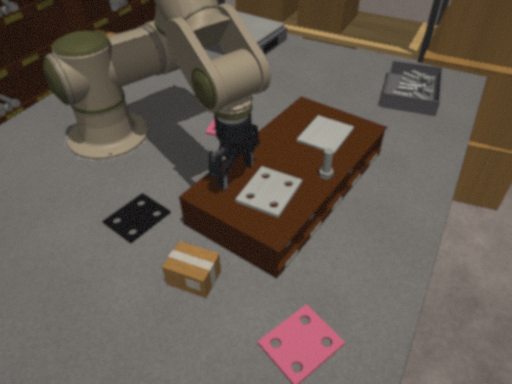

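The fingertips, near (222,186) and (250,163), straddle the rear edge just behind the plate, and nothing is touching. I'll push in two stages, stopping short.

```bash
python3 - <<'E'
from h import *
from bench import env, monitor
for u in (-20,10,30,52):
    env.movel(W(u,-129,.081),.05)
    s=monitor.sense(); print(u,B(s["position"][:2]).round(1),s["contact_force"].round(2),s["ft_torque"].round(2))
d=grab("scene","scene2")
env.movel(W(20,-129,.081),.12); env.movel(W(0,-129,.2),.15)
q=np.array(monitor.sense()["joints"]); q[0]-=.75; env.set_joints(q)
grab("scene","scene3"); grab("top","top3"); print(monitor.sense()["clock"])
E
cat > m.py <<'E'
import sys; from h import *
for n in sys.argv[1:]:
    d=dict(np.load(f"pics/{n}.npz")); f=d["frame"]; hsv=cv2.cvtColor(f,cv2.COLOR_RGB2HSV)
    white=cv2.inRange(hsv,(0,0,135),(179,60,255)); m,lab,st,ce=cv2.connectedComponentsWithStats(white)
    for i in range(1,m):
        w=B(cast(d,ce[i],.098))[0]
        if 800<st[i,4]<4000 and -130<w[0]<180 and abs(w[1])<250:
            cs,h=cv2.findContours((lab==i).astype(np.uint8),cv2.RETR_CCOMP,cv2.CHAIN_APPROX_NONE)
            o=max(cs,key=cv2.contourArea).reshape(-1,2); p=B(cast(d,o,.098)); r=cv2.minAreaRect(p.astype(np.float32))
            H=np.array([B(cast(d,np.mean(k.reshape(-1,2),0),.098))[0] for k,hh in zip(cs,h[0]) if hh[3]>=0 and cv2.contourArea(k)>15])
            print(n,"rect",np.round(r[0],1),np.round(r[1],1),round(r[2],1),"area",st[i,4])
            for a,x in lines(p/1000,0.): print("   side",np.rad2deg(a).round(1),(x*1000).round(1))
            if len(H): print("   holes",H.round(1).tolist(),"mean",H.mean(0).round(1))
E
python3 m.py top0 scene0 top3 scene3
```

```text
-20 [[ -19.9 -129.1]] [-0.44 -0.27 -0.07] [-0.01 -0.04  0.02]
10 [[  10.1 -129. ]] [-0.18 -0.56  0.08] [ 0.01  0.01 -0.02]
30 [[  30.2 -129. ]] [-0.78 -0.21  0.05] [ 0.03  0.01 -0.03]
52 [[  52.1 -129. ]] [-0.18  0.77  0.74] [ 0.05 -0.06 -0.01]
9.7333
top0 rect [ 18.3 125.9] [ 98.9 119. ] 4.3 area 1756
   side 4.8 [ 66.4 126.6]
   side 94.0 [ 17.6 184.3]
   side 184.3 [-29.9 125.2]
   side 273.9 [21.7 67.7]
top0 rect [  21.4 -124. ] [ 98.5 117.6] 8.6 area 1576
   side 6.8 [  70.6 -130.4]
   side 99.2 [ 20.7 -66.7]
   side 188.9 [ -27.4 -129.1]
   side 278.6 [  16.2 -184.3]
   holes [[-1.9, -165.0], [-11.1, -93.8], [53.8, -156.6], [44.1, -86.1]] mean [  21.2 -125.4]
scene0 rect [ 22.6 121.1] [ 99.1 129. ] 3.6 area 1140
   side 4.3 [ 71.  122.2]
   side 93.7 [ 22.4 183.8]
   side 183.8 [-26.6 129.9]
   side 272.1 [26.3 67.2]
scene0 rect [  24.9 -124.9] [ 99.7 119.7] 8.0 area 1587
   side 7.9 [  75.1 -132.8]
   side 97.2 [ 14.3 -68. ]
   side 188.0 [ -24.4 -126.1]
   side 277.1 [  37.2 -182.4]
   holes [[59.0, -157.4], [3.4, -165.7], [48.2, -86.1], [-7.2, -93.7]] mean [  25.9 -125.7]
top3 rect [ 112.8 -132.8] [119.9  99.9] 90.0 area 1566
   side 0.1 [ 161.4 -133.4]
   side 90.3 [112.5 -74.7]
   side 180.1 [  63.9 -132.8]
   side 270.5 [ 113.  -191.5]
   holes [[84.9, -169.7], [84.3, -97.0], [140.6, -169.2], [141.0, -97.1]] mean [ 112.7 -133.2]
top3 rect [ 18.3 126. ] [ 98.9 119.2] 4.3 area 1758
   side 4.8 [ 66.4 126.6]
   side 94.0 [ 22.5 184.8]
   side 183.9 [-30.2 128.9]
   side 273.9 [21.7 67.7]
scene3 rect [ 22.7 120.9] [ 99.2 129.6] 4.4 area 1147
   side 4.5 [ 72.4 106.3]
   side 94.2 [ 22.4 183.8]
   side 183.8 [-26.6 129.9]
   side 273.7 [22.9 66.7]
scene3 rect [ 116.3 -132.4] [119.9 100.3] 89.6 area 1854
   side -0.0 [ 165.6 -132.5]
   side 89.2 [109.2 -74. ]
   side 180.3 [  67.3 -132.8]
   side 270.0 [ 107.4 -191.3]
   holes [[145.0, -169.9], [88.8, -169.2], [144.8, -97.5], [89.1, -97.0]] mean [ 116.9 -133.4]
```

View pics/top3.png

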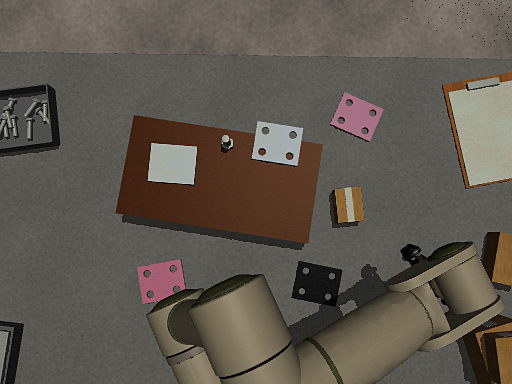

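The plate now lies square, centred at u≈112.7 mm by the top view, which agrees with the finger contact at 63 mm. The scene view reads everything about 4 mm farther forward, so I'll measure the bin edge in both views and compare relative to it.

```bash
cat > e.py <<'E'
import sys; from h import *
# bin front edge: sub-pixel step along bin-u profiles, seen in the top plane z=.09
for n in sys.argv[1:]:
    d=dict(np.load(f"pics/{n}.npz")); g=cv2.GaussianBlur(cv2.cvtColor(d["frame"],cv2.COLOR_RGB2HSV)[:,:,1 if n[0]=="t" else 2].astype(np.float32),(3,3),0)
    us=np.arange(105,155,.5); R=d["view"]; o=[]
    for v in list(range(-40,-20,4))+list(range(30,235,8)):
        P=np.array([W(u,v,.09) for u in us]); c=P@R[:3,:3].T+R[:3,3]; px=c@d["mtx"].T; px=(px[:,:2]/px[:,2:]).astype(np.float32)
        pr=cv2.remap(g,px[:,0].reshape(1,-1),px[:,1].reshape(1,-1),cv2.INTER_LINEAR)[0]
        k=np.gradient(pr); i=np.argmin(k); w=np.clip(-k[max(i-6,0):i+7],0,None); o.append((v,(us[max(i-6,0):i+7]*w).sum()/w.sum()))
    o=np.array(o); good=abs(o[:,1]-np.median(o[:,1]))<3; p=np.polyfit(o[good,0],o[good,1],1); print(n,"edge at v=-133:",np.polyval(p,-133).round(1),"slope deg",np.rad2deg(np.arctan(p[0])).round(2),good.sum(),len(o),"med",np.median(o[:,1]).round(1))
E
python3 e.py top0 top3 scene0 scene3
python3 -c "
import cv2;i=cv2.imread('pics/scene3.png')[90:290,170:400];cv2.imwrite('pics/c3.png',cv2.resize(i,None,fx=3,fy=3,interpolation=3))"
```

```text
top0 edge at v=-133: 130.2 slope deg -0.02 31 31 med 130.1
top3 edge at v=-133: 130.2 slope deg -0.04 31 31 med 130.1
scene0 edge at v=-133: 134.8 slope deg -0.11 29 31 med 134.5
scene3 edge at v=-133: 135.6 slope deg -0.22 29 31 med 134.6
```

View pics/c3.png

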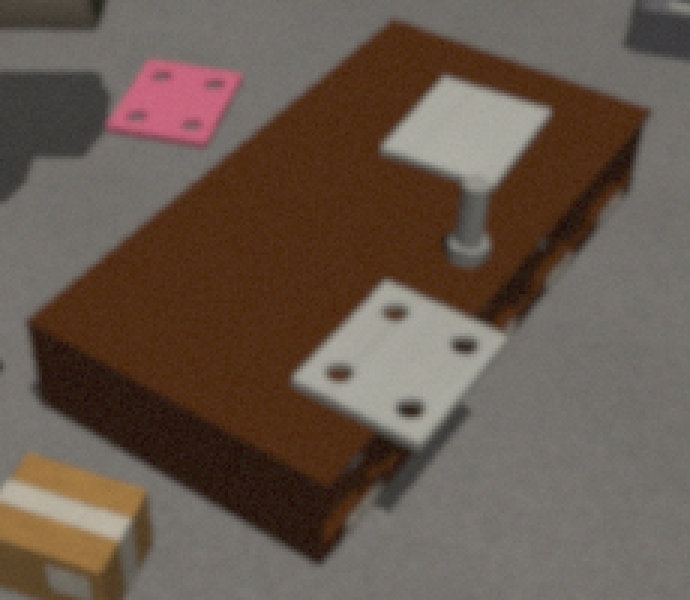

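The scene crop shows the plate square, overhanging, with the bolt and plain plate undisturbed. The two views give a remaining push of 12.4 mm (top) and 13.0 mm (scene), so I'll take 12.6 mm, which puts the tool at u=64.7.

```bash
python3 - <<'E'
from h import *
from bench import env, monitor
env.reach(W(0,-132,.2),quat(-1)); env.movel(W(25,-132,.11),.15); env.movel(W(25,-132,.081),.06,guard=5)
env.movel(W(48,-132,.081),.06); env.movel(W(64.7,-132,.081),.025); env.hold(.2)
s=monitor.sense(); print(B(s["position"][:2]).round(2),s["contact_force"].round(2))
env.movel(W(30,-132,.081),.1); env.movel(W(0,-132,.2),.15)
q=np.array(monitor.sense()["joints"]); q[0]-=.75; env.set_joints(q)
grab("scene","scene4"); grab("top","top4"); print(monitor.sense()["clock"])
E
python3 m.py top4 scene4; python3 e.py top4 scene4
```

```text
[[  64.76 -132.01]] [-0.25 -0.22 -0.5 ]
17.2167
top4 rect [ 124.7 -132.9] [119.9  99.8] 90.0 area 1568
   side 0.4 [ 173.3 -132.8]
   side 91.2 [124.4 -74.7]
   side 180.0 [  76.1 -133.5]
   side 269.9 [ 124.2 -191.6]
   holes [[96.8, -169.2], [96.8, -97.1], [152.5, -168.9], [153.0, -96.8]] mean [ 124.8 -133. ]
top4 rect [ 18.2 125.9] [ 98.9 119. ] 4.3 area 1757
   side 4.8 [ 66.4 126.6]
   side 94.0 [ 17.6 184.2]
   side 184.2 [-30.1 125.2]
   side 273.9 [21.7 67.7]
scene4 rect [ 22.6 120.9] [ 99.4 129.4] 4.2 area 1150
   side 4.2 [ 71.3 122.4]
   side 94.1 [ 21.  183.7]
   side 183.8 [-26.4 124.3]
   side 273.1 [17.1 66.6]
scene4 rect [ 128.4 -131.8] [121.1 100. ] 89.9 area 1885
   side -0.6 [ 177.3 -132.4]
   side 89.2 [129.6 -74.3]
   side 180.0 [  79.1 -137.8]
   side 270.2 [ 133.9 -191.1]
   holes [[156.5, -169.1], [101.2, -169.3], [157.3, -97.3], [101.4, -96.7]] mean [ 129.1 -133.1]
top4 edge at v=-133: 130.1 slope deg -0.01 31 31 med 130.1
scene4 edge at v=-133: 134.6 slope deg -0.02 28 31 med 134.6
```

View pics/scene4.png

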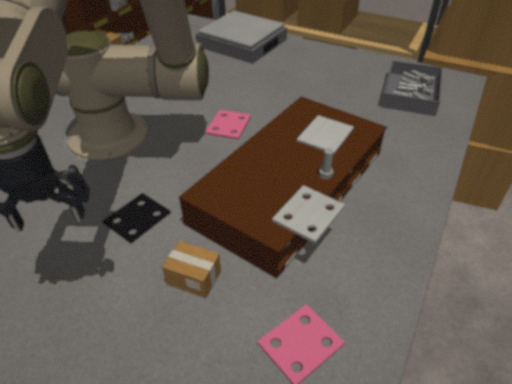

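The overhang measures 44.7 mm in the top view and 44.5 mm in the scene view. The plate is square and flat, the rest of the scene is undisturbed, and the gripper is clear. I'm handing in.

```bash
python3 -c "
from bench import job; print(job.hand_in())"
```

```text
the job is handed in; nothing more can be done
None
```

I pushed the drilled plate along the bin's top with the two open fingers behind it, first to about 33 mm of overhang. After a look I pushed it the last 12.6 mm, backed the arm away and handed in at about 17 s.

| Last check | Top view | Scene view |
|---|---|---|
| Overhang past the bin's edge (goal 45 mm) | 44.7 mm | 44.5 mm |
| Plate out of square (side fits, front and rear) | 0 to 0.4° | 0 to 0.6° |

- **Plate:** it lies flat. The force readings I took stayed around 1 N or less.
- **Other items:** the plain plate measured the same as at the start. The bolt and carton looked unmoved in the pictures; I did not measure them.
- **Disagreement:** the scene camera reads everything about 4 mm farther forward than the top camera. I therefore measured the overhang against the bin edge in each view, and the two results agree to about 0.2 mm.

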